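# Mount a sprung copper roller in the plating cradle

## Robot

A 6-joint arm with a two-finger parallel gripper is mounted at the origin on the work surface. World frame = base frame: x ahead of the robot, y to its left, z up, the work surface at z = 0. Lengths are in mm, angles in rad, forces in N, time in s.
With the tool pointing down it reaches from about 375 to 975 mm from the base axis. Payload 3.8 kg.
Tool frame: the origin (TCP) lies midway between the tips of the shut fingers; the grasp point (between the pads) lies 19 mm behind it; z points along the fingers, y is the line along which they close (so a half turn about z gives the same grasp; the last joint's range is limited). The gripper opens to 85 mm and grips with 20 to 120 N. Pads are 22 mm wide; open, the fingers measure 114 mm over their backs; the gripper's body (76 mm by 85 mm) begins 54 mm behind the grasp point. The pads swing forward as they close: fully open they stand 13 mm farther back than shut.
Start: joints at [1.303, 0.264, 1.604, -0, 1.274, -0.037], TCP at [154.409, 657.097, 231.28] pointing down, gripper open.
Joint ranges: [-2.63, 2.63], [-0.94, 2.18], [0.31, 2.57], [-1.31, 4.45], [0, 2.66], [-2.55, 2.55]. Speed limits (rad/s): [2.57, 2.57, 3.14, 3.14, 3.14, 3.14].

## Interface

Orientations are given as a unit quaternion [w, x, y, z].
In Python, from bench import robot, hand, kinematics, readout, cams, order gives the robot as it stands. Calls block until the motion is done:
- robot.goto(position, orientation): joint-space move of the TCP to a pose.
- robot.line_to(position, v=150, frame=None): straight line of the TCP; frame=None keeps the orientation; v is the mean speed in mm/s.
- robot.goto_joints(angles): joint-space move.
- hand.release() and hand.gripper_close(strength=None): open the fingers fully, or close them until they stop; strength is the grip in N (None keeps the last).
- robot.sleep(seconds).
- kinematics.inverse_kinematics(position, orientation): joint angles nearest the present ones, or None.
- readout.observe(): the state.
- cams.capture(name): name is "side" or "top" or "wrist"; returns the picture (420x560x3 uint8, blue, green, red); there is no depth.
- cams.get_calibration(name): a dict with "fovy" (degrees; the focal length in pixels is half the picture's height over the tangent of half this angle, whatever the lens; pixels are square), "cx", "cy" (the principal point, pixels), "k1" (the pictures are not rectified: a ray, as slopes to the right and down, at radius r is drawn at 1 + k1 r^2 times it, then the intrinsics apply), "xyz" and "rotation" of the camera in the world. Camera axes: x right, y down, z forward; pixel columns grow to the right and rows downward; lengths in mm; the calibration is good to about 2 mm. A picture is of the moment at which its call begins: read the wrist's pose just before it. get_calibration takes no time and is no camera call; for the wrist camera it gives the pose at the moment of the call.
A pose or a line that the arm cannot do raises robot.IKError and nothing moves.
- order.job_done(): hands the job in; it is judged then, once.
The state is a dict: "time_s": time; "joint_pos": joint angles; "qd": joint speeds; "joint_efforts": joint torques, N m; "tcp_pos": TCP position; "ee_rot": TCP orientation; "wrist_force": force on the tool from outside, world axes, zero at the start; "wrist_torque": the same for the moment, N m; "opening": finger opening in mm; "grip_force": force on a finger pad.
Only numpy, scipy, OpenCV 4.12 (cv2) and the standard library are available. Lean on these libraries where they do the work, as an engineer would, in place of code of your own. Each camera call takes 0.05 s, during which the arm holds its last target. There are 200 camera calls.

## Task

Take the copper roller off the sloping drip rest and mount it in the plating cradle: push its sprung plunger into one end cup, swing the other end down in front of the opposite cup and let the spring seat it, so that the roller hangs in both cups. Then lower the copper contact arm gently onto the mounted roller, do not let it drop, and let go. Do not drop the roller, and leave the other things on the bench where they stand.

Things in the scene. Friction and masses are not known exactly. Their poses are not given: they have to be found in the camera images.
- roller: Sprung copper roller, 200 mm overall, 0.37 kg. Origin mid-tube on the axis, x along it. Tube 30 mm dia., x = -65 to +65 mm. Fixed steel nose (12 mm dia.) ends at x = +91 mm; sprung steel plunger (12 mm dia., with coils) ends at x = -109 mm when out. Ends bevelled. Starts on the drip rest, x sloping 28 degrees up, plunger low against the end stop.
- nose_tip (a point): Centre of the end of the fixed nose, 91 mm from the roller's origin along +x.
- plunger_tip (a point): Centre of the end of the sprung plunger, 109 mm from the roller's origin along -x when the plunger is out.
- plunger (a joint): How far the plunger is pressed into the roller: 0 is fully out, 0.028 m fully in. The spring pushes 5 N at 0 and 0.3 N more for each mm (13.5 N fully in). Mounted, it stands pressed in by about 8 mm.
- rest: Fixed drip rest: base 250 x 100 mm, origin at the centre of its underside, x toward its high end (roughly +y). Two white V saddles carry the tube 48 mm either side of its middle, which lies 110 mm above the origin; end stop at the low end. Between the saddles the sides of the tube and the space beneath are free for the fingers.
- cradle: Fixed plating cradle: base 205 (x) x 270 (y) mm with a low black tray, origin under the cup axis, x away from the robot. Brass cups face each other at y = -96 and +96 mm, 110 mm above the bench, on white cheeks 136 mm high. A post at the back (x = 92 to 122 mm) carries the contact arm. Either roller end may go in either cup.
- cup_right (a point): Centre of the floor of the end cup on the cradle's -y side. The cup is a round funnel 10 mm deep that opens toward the other cup: about 8 mm inner radius at the floor, 15 mm at the mouth, outer radius 19.5 mm at the mouth. The two cup floors are 192 mm apart, the mouths 172 mm.
- cup_left (a point): The same for the end cup on the cradle's +y side.
- contact_arm (a joint): Angle of the hinged contact arm: 0 is level, its shoe then just touching a mounted roller; it grows as the arm swings up and back to 2.05 (1.57 is upright). It starts leaning back past upright. Its hinge has slight friction: it stays by itself near upright, but below about 1.1 rad it falls by its weight (0.2 kg) if let go.
- contact_hinge (a point): Hinge of the contact arm, 100 mm behind the cup axis (cradle +x), 138 mm above the bench; the hinge axis is the cradle's y.
- contact_ball (a point): Centre of the black ball, 28 mm in diameter, at the free end of the copper contact arm (bar 14 mm wide, 8 mm thick), 145 mm from the hinge. Level, the ball lies 45 mm on the robot's side of the cup axis. Pinched with the fingers closing along the hinge axis, it pivots between them.
- spanner: Bystander: steel spanner, 170 mm long, lying in front of the cradle.
- beaker: Bystander: clear open beaker, 68 mm across, 85 mm high, behind the drip rest; origin under its centre.
- anode: Bystander: flat copper bar 160 x 40 x 12 mm lying at the back.
- jug: Bystander: white bottle with red cap, 84 mm across, 170 mm high, at the right.
- bowl: Bystander: white ceramic bowl, 120 mm across, 50 mm high, at the left.
- collar: Bystander: steel ring, 70 mm across, 25 mm high, at the right.
- scrubber: Bystander: hand brush, 180 mm long, at the left.

How it is judged:
By the outcome, as a careful person would: the job done as asked, in the order asked, and still so for the second after the job is handed in, with the robot touching nothing.
It also fails if it takes over 72 s, if anything falls off the work surface, if the arm or the gripper's body presses on something with over 40 N, if the wrist force passes 120 N, or if a joint passes its speed limit or range.

## Working session

There is one attempt and no reset: what is moved stays moved. The work goes in short steps, each a Python script; the robot and the scene stay as the last script left them, time stands still between calls to the robot, and variables do not carry over. Pictures are saved under pics/ and viewed, at most 10 in all, crops included, and the job is handed in when it is done.

```bash
mkdir -p pics; ls; python3 - <<'E'
from bench import robot,cams,readout
import cv2
for n in ("side","top"):
    cv2.imwrite(f"pics/{n}0.png",cv2.resize(cams.capture(n),(800,600),interpolation=cv2.INTER_CUBIC))
    print(n,cams.get_calibration(n))
print(readout.observe())
E
```

```text
pics
side {'fovy': 42.78983297385103, 'cx': 287.6941223679835, 'cy': 194.99426272121352, 'k1': -0.15799739764749834, 'xyz': array([  91.18549396, -958.36992667, 1351.10374008]), 'rotation': array([-0.34824748,  0.90676007, -0.2246663 ,  0.07768472])}
top {'fovy': 45.29897507833793, 'cx': 275.6788625339359, 'cy': 210.2381327245611, 'k1': -0.11617366459385053, 'xyz': array([ 280.02115907,   -3.16763097, 1474.38603622]), 'rotation': array([ 0.07097494, -0.68189246,  0.72432439, -0.07307124])}
{'time_s': 0.1, 'joint_pos': array([ 1.30310227e+00,  2.64690916e-01,  1.60523507e+00, -8.70285904e-06,
        1.27371308e+00, -3.69140850e-02]), 'qd': array([ 0.00094327, -0.0011983 , -0.00261819,  0.00083882, -0.00032381,
        0.00077738]), 'joint_efforts': array([ 3.74065894e-05, -5.16713583e+01, -3.68585658e+01, -1.20001869e-05,
        6.34007942e-03,  2.05719004e-05]), 'tcp_pos': array([154.23589243, 656.46191697, 230.07898167]), 'ee_rot': array([-1.51125407e-04,  1.15132757e-01,  9.93349587e-01, -1.01199332e-03]), 'wrist_force': array([ 0.35034149, -0.41956854, -0.16611662]), 'wrist_torque': array([ 0.0049314 , -0.01032901,  0.02526099]), 'grip_force': 0.0, 'opening': 85.27092896183383}
```

View pics/side0.png

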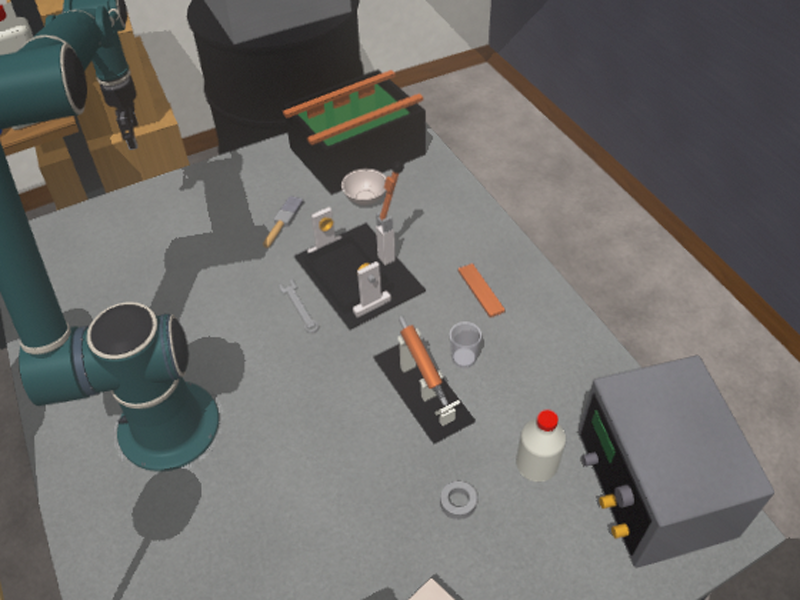

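View pics/top0.png

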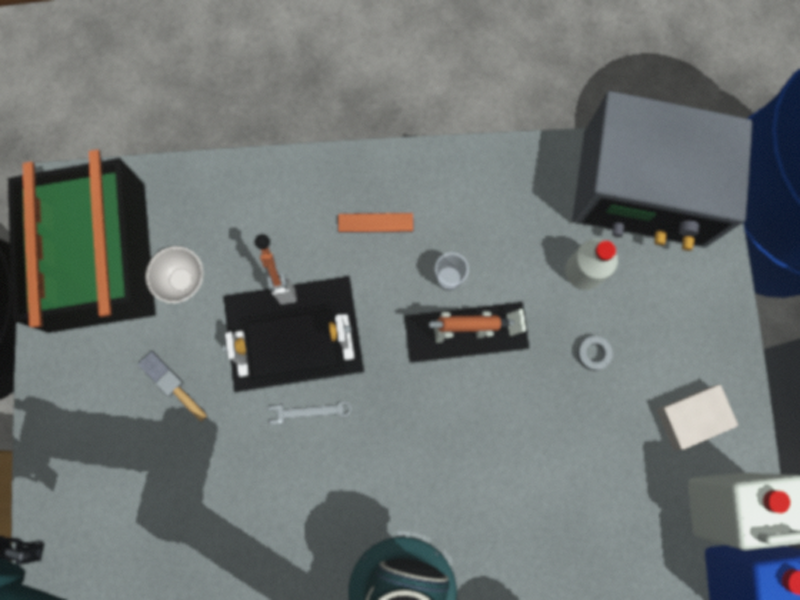

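Side view: roller at about (423,355), plunger low toward (447,408), cradle at (355,270). Top view: rest base corners (404,315), (523,302), (529,349), (409,362); cradle base corners (223,296), (348,277), (363,371), (234,391).

```bash
cat > h.py <<'E'
import numpy as np,cv2
from scipy.spatial.transform import Rotation as R
from bench import robot,hand,kinematics,readout,cams,order
def q2R(q): return R.from_quat(np.roll(q,-1)).as_matrix()
def R2q(M): return np.roll(R.from_matrix(M).as_quat(),1)
def intr(c):
    f=210/np.tan(np.radians(c['fovy'])/2); return np.array([[f,0,c['cx']],[0,f,c['cy']],[0,0,1]]),np.array([c['k1'],0,0,0.])
def ray(c,p):
    K,d=intr(c); s=cv2.undistortPoints(np.array([[p]],float),K,d)[0,0]
    v=q2R(c['rotation'])@np.r_[s,1]; return c['xyz'],v/np.linalg.norm(v)
def onz(c,p,z): o,v=ray(c,p); return o+v*(z-o[2])/v[2]
def proj(c,X):
    K,d=intr(c); M=q2R(c['rotation']).T
    return cv2.projectPoints(np.atleast_2d(np.array(X,float)),cv2.Rodrigues(M)[0],-M@c['xyz'],K,d)[0][:,0]
def tri(rs):
    A=0;b=0
    for o,v in rs: P=np.eye(3)-np.outer(v,v);A=A+P;b=b+P@o
    return np.linalg.solve(A,b)
def frame(z,y):
    "tool rotation: z approach, y closing (orthogonalised)"
    z=np.array(z,float);z/=np.linalg.norm(z);y=np.array(y,float);y-=z*(y@z);y/=np.linalg.norm(y)
    return np.c_[np.cross(y,z),y,z]
E
python3 - <<'E'
from h import *
np.set_printoptions(precision=1,suppress=True)
t=cams.get_calibration('top');s=cams.get_calibration('side')
for nm,cs in (('rest',[(404,315),(523,302),(529,349),(409,362)]),('cradle',[(223,296),(348,277),(363,371),(234,391)])):
    P=np.array([onz(t,np.array(p)*.7,5) for p in cs]);print(nm,P,P.mean(0))
    print([np.linalg.norm(P[i]-P[i-1]) for i in range(4)],[np.degrees(np.arctan2(*(P[i]-P[i-1])[1::-1])) for i in range(4)])
w=cams.get_calibration('wrist');o=readout.observe()
Rt=q2R(o['ee_rot']);print(w,Rt.T@(w['xyz']-o['tcp_pos']),Rt.T@q2R(w['rotation']))
E
```

```text
rest [[ 551.5  -36.     5. ]
 [ 563.9 -286.4    5. ]
 [ 464.4 -289.4    5. ]
 [ 452.9  -40.1    5. ]] [ 508.2 -163.     5. ]
[np.float64(98.63215010404703), np.float64(250.69287234459895), np.float64(99.5574375080524), np.float64(249.60359996088977)] [np.float64(2.3795459832664387), np.float64(-87.16244227601746), np.float64(-178.24409424753586), np.float64(92.62850908323162)]
cradle [[615.  341.7   5. ]
 [639.7  76.4   5. ]
 [440.1  55.1   5. ]
 [414.2 321.8   5. ]] [527.2 198.8   5. ]
[np.float64(201.75516512883917), np.float64(266.3967787363647), np.float64(200.72370541354317), np.float64(267.9307092563964)] [np.float64(5.649971472622003), np.float64(-84.66777132502477), np.float64(-173.91110371486204), np.float64(95.55588190219153)]
{'fovy': 59.19230967320581, 'cx': 278.38692656491673, 'cy': 210.95942580788216, 'k1': -0.03784653719230939, 'xyz': array([ 88.1, 673.1, 372.5]), 'rotation': array([0.1, 0.8, 0.6, 0.1])} [  68.1    0.7 -142.4] [[-0.  -1.  -0.3]
 [ 1.  -0.   0. ]
 [-0.  -0.3  1. ]]
```

```bash
python3 - <<'E'
from h import *
import pickle
np.set_printoptions(precision=1,suppress=True)
F={}
yc=np.radians(5.5); yr=np.radians(2.6)
def shot(n,pos,ydir):
    robot.goto(pos,R2q(frame([0,0,-1],ydir))); robot.sleep(.15)
    c=cams.get_calibration('wrist');im=cams.capture('wrist');F[n]=(c,im)
    print(n,readout.observe()['time_s'],readout.observe()['joint_pos'])
yv=[-np.sin(yc),np.cos(yc),0]
shot('cA',[500,240,330],yv);shot('cB',[490,160,330],yv)
yv=[-np.sin(yr),np.cos(yr),0]
shot('rA',[490,-120,300],yv);shot('rB',[480,-195,300],yv)
pickle.dump(F,open('F.pkl','wb'))
for a in 'cr':
    cv2.imwrite(f'pics/w{a}.png',cv2.resize(np.vstack([F[a+'A'][1][40:380],F[a+'B'][1][40:380]]),None,fx=.88,fy=.88))
E
```

```text
cA 2.2833 [ 0.4 -0.   1.7  0.   1.4 -1.3]
cB 2.9 [ 0.3 -0.1  1.8  0.   1.4 -1.4]
rA 4.1917 [-0.3 -0.1  1.9  0.   1.4 -1.9]
rB 4.7917 [-0.4 -0.1  1.8  0.   1.4 -2. ]
```

View pics/wc.png

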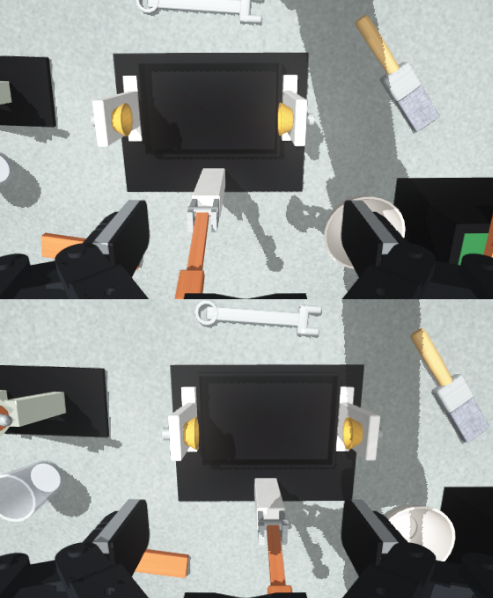

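View pics/wr.png

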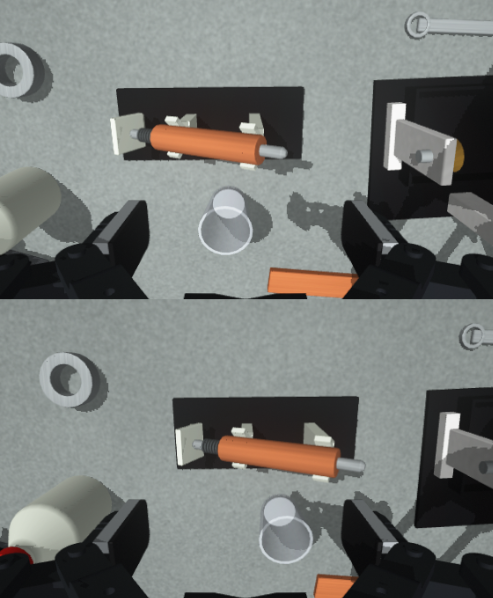

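Wrist views (robot side up): cradle cups at (120,120)/(286,120) and (193,434)/(352,434); roller plunger at the left (133,133)/(197,443), nose at the right (285,152)/(362,467). Enlarging these.

```bash
python3 - <<'E'
from h import *
import pickle
F=pickle.load(open('F.pkl','rb'))
def crop(n,c):
    k=cv2.resize(F[n][1][c[1]-37:c[1]+38,c[0]-50:c[0]+50],(400,300),interpolation=cv2.INTER_CUBIC);k[0]=k[:,0]=255;return k
for nm,L in (('cup',[('cA',(136,176)),('cA',(325,176)),('cB',(219,193)),('cB',(400,193))]),('rol',[('rA',(170,191)),('rA',(305,208)),('rB',(240,203)),('rB',(390,226))])):
    k=[crop(*l) for l in L];cv2.imwrite(f'pics/{nm}.png',np.vstack([np.hstack(k[:2]),np.hstack(k[2:])]))
E
```

```text
(no output)
```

View pics/cup.png

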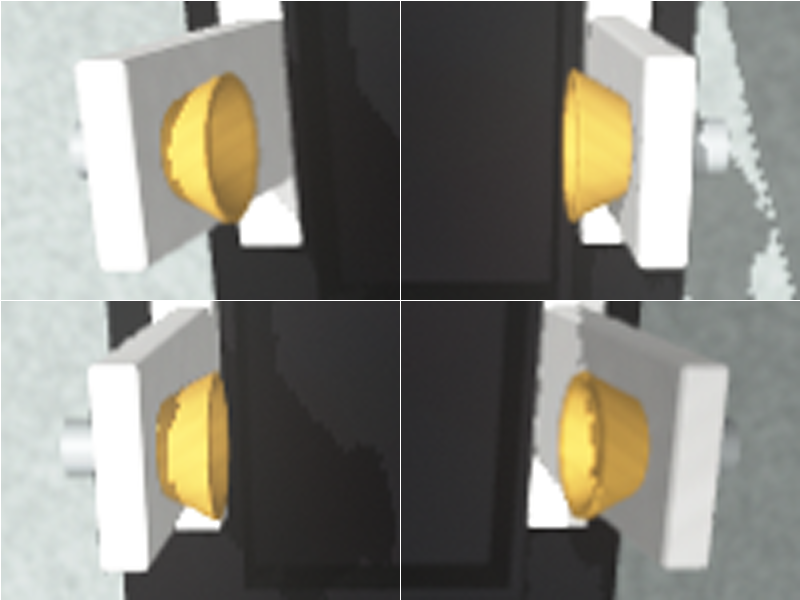

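View pics/rol.png

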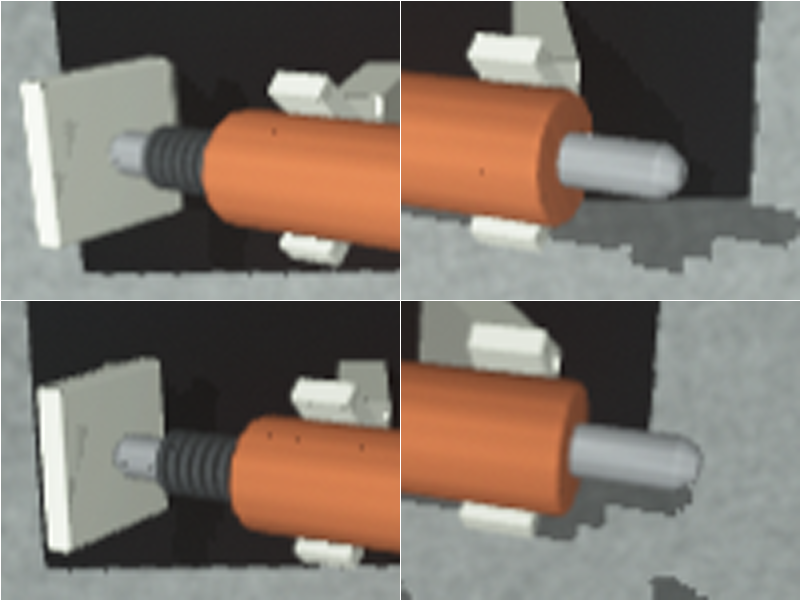

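Cup mouth centres in the crop: (232,147), (572,145), (217,446), (581,445). Roller tips: plunger (112,152)/(115,451), nose (686,172)/(702,461).

```bash
cat > meas.py <<'E'
from h import *
import pickle
np.set_printoptions(precision=2,suppress=True)
F=pickle.load(open('F.pkl','rb'))
def pt(n,c,u,off): return np.array([c[0]-50+(u[0]-off[0]+.5)/4-.5,c[1]-37+(u[1]-off[1]+.5)/4-.5])
def two(a,b):
    rs=[ray(F[n][0],pt(n,c,u,o)) for n,c,u,o in (a,b)]
    X=tri(rs); return X,[np.round(proj(F[n][0],X)[0]-pt(n,c,u,o),1) for n,c,u,o in (a,b)]
L=dict(mr=(('cA',(136,176),(232,147),(0,0)),('cB',(219,193),(217,446),(0,300))),
 ml=(('cA',(325,176),(572,145),(400,0)),('cB',(400,193),(581,445),(400,300))),
 pl=(('rA',(170,191),(113,152),(0,0)),('rB',(240,203),(116,451),(0,300))),
 no=(('rA',(305,208),(686,171),(400,0)),('rB',(390,226),(701,461),(400,300))))
P={k:two(*v)[0] for k,v in L.items()}
if __name__=='__main__':
    for k,v in L.items(): print(k,*two(*v))
    d=P['ml']-P['mr'];print('mouth dist',np.linalg.norm(d),(P['ml']+P['mr'])/2,np.degrees(np.arctan2(-d[0],d[1])))
    e=P['no']-P['pl'];l=np.linalg.norm(e);print('roller len',l,'slope',np.degrees(np.arcsin(e[2]/l)),'yaw',np.degrees(np.arctan2(-e[0],e[1])),'origin',P['no']-91*e/l)
    c=F['cA'][0];print('cradle base A',[onz(c,(u/.88,v/.88+40),5) for u,v in ((114,55),(308,53),(303,190),(128,191))])
    c=F['rA'][0];print('rest base A',[onz(c,(u/.88,v/.88+40),5) for u,v in ((117,89),(304,87),(303,159),(128,159))])
E
python3 meas.py
```

```text
mr [507.89 107.76 109.52] [array([-0.,  0.]), array([ 0., -0.])]
ml [490.82 280.05 109.82] [array([-0. ,  0.1]), array([ 0. , -0.1])]
pl [ 512.79 -255.31   59.99] [array([ 0.1, -0.5]), array([-0.1,  0.5])]
no [503.24 -77.69 150.34] [array([ 0. , -0.2]), array([-0. ,  0.2])]
mouth dist 173.13300062795525 [499.36 193.9  109.67] 5.6599288978585935
roller len 199.50375233799787 slope 26.927069812620427 yaw 3.076589582513703 origin [ 507.59 -158.71  109.13]
cradle base A [array([440.71,  53.22,   5.  ]), array([412.64, 320.96,   5.  ]), array([614.48, 343.05,   5.  ]), array([642.56,  73.5 ,   5.  ])]
rest base A [array([ 466.29, -289.76,    5.  ]), array([452.31, -40.89,   5.  ]), array([551.93, -32.87,   5.  ]), array([ 563.58, -279.51,    5.  ])]
```

```bash
cat > plan.py <<'E'
from h import *
np.set_printoptions(precision=2,suppress=True)
def axis(yaw,th): return np.array([-np.sin(yaw)*np.cos(th),np.cos(yaw)*np.cos(th),np.sin(th)])
def tool(yaw,th,s=1):
    a=axis(yaw,th);h=np.array([np.cos(yaw),np.sin(yaw),0]) # horizontal, perpendicular to axis
    z=np.cross(a,h);z=z if z[2]<0 else -z
    return frame(z,s*h)
YR,YC=np.radians(2.9),np.radians(5.65)
RO=np.array([507.6,-158.9,110.]); C=np.array([499.4,193.9,110.])
ex=np.array([np.cos(YC),np.sin(YC),0]);ey=np.array([-np.sin(YC),np.cos(YC),0]);ez=np.array([0,0,1.])
SL=np.radians(28)
H=C+100*ex+28*ez
def ball(t): return H+145*(-np.cos(t)*ex+np.sin(t)*ez)
E
python3 - <<'E'
from plan import *
for s in (1,-1):
    T=tool(YR,SL,s);g=RO+21*T[:,2]
    print(s,kinematics.inverse_kinematics(g,R2q(T)),kinematics.inverse_kinematics(g+[0,0,150],R2q(T)))
    for th in (16,0):
        T=tool(YC,np.radians(th),s);o=C-80*ey+109*axis(YC,np.radians(th))
        print(s,th,*[kinematics.inverse_kinematics(o+21*T[:,2]+d*ez,R2q(T)) for d in (120,0)])
for s in (1,-1):
    for t in (2.05,1,0): print(s,t,kinematics.inverse_kinematics(ball(t)-19*ez,R2q(frame(-ez,s*ey))))
t,sd=cams.get_calibration('top'),cams.get_calibration('side')
b=tri([ray(t,np.array([262,241.5])*.7),ray(sd,np.array([396,169])*.7)]);d=b-H
print(b,d@ex,d@ey,d@ez,np.linalg.norm(d),np.arctan2(d@ez,-d@ex))
E
```

```text
1 [-0.59  0.3   1.92  0.41  1.26 -0.83] [-0.59  0.15  1.8   0.39  1.51 -0.72]
1 16 [ 0.2  -0.02  1.93  0.3   1.22  0.  ] [ 0.2   0.09  2.05  0.33  1.   -0.08]
1 0 [ 0.38  0.03  1.91 -0.    1.2   0.28] [ 0.38  0.15  2.02 -0.    0.97  0.28]
-1 [-0.59  0.3   1.92  0.41  1.26  2.31] [-0.59  0.15  1.8   0.39  1.51  2.42]
-1 16 None None
-1 0 None None
1 2.05 [ 0.27  0.3   1.53 -0.    1.31 -1.4 ]
1 1 [ 0.32  0.03  1.85 -0.    1.26 -1.35]
1 0 [ 0.34  0.02  2.1  -0.    1.02 -1.33]
-1 2.05 [ 0.27  0.3   1.53 -0.    1.31  1.74]
-1 1 [ 0.32  0.03  1.85 -0.    1.26  1.79]
-1 0 [ 0.34  0.02  2.1  -0.    1.02  1.82]
[646.24 210.65 266.68] 47.77463345871377 2.2135183841124224 128.68399148525594 137.2839572941015 1.9262800712448225
```

```bash
python3 - <<'E'
from plan import *
import json
T=tool(YR,SL);q=R2q(T);g=RO+21*T[:,2]
t=cams.get_calibration('top');print('beaker',onz(t,np.array([452,266])*.7,85))
robot.goto(g-110*T[:,2],q)
robot.line_to(g,v=120);robot.sleep(.2)
o=readout.observe();print(o['tcp_pos']-g,o['wrist_force'])
hand.gripper_close(80);robot.sleep(.3)
o=readout.observe();Rt=q2R(o['ee_rot'])
off=Rt.T@(RO-o['tcp_pos']);a=Rt.T@axis(YR,SL)
print(o['opening'],o['grip_force'],o['wrist_force'],'off',off,'axis',a,o['time_s'])
json.dump([off.tolist(),a.tolist()],open('off.json','w'))
if 24<o['opening']<36:
    robot.line_to(o['tcp_pos']+[0,0,130],v=150);robot.sleep(.2)
    o=readout.observe();print(o['opening'],o['grip_force'],o['wrist_force'],o['time_s'])
E
```

```text
beaker [ 630.08 -136.04   85.  ]
[ 0.57 -0.66  0.72] [0.13 1.11 0.48]
27.772854477653777 78.84493052959442 [ 4.45 -0.16  1.74] off [  0.11  -0.79 -20.47] axis [ 1.  0. -0.] 8.0583
27.825556241859015 78.86847853660583 [-0.09  0.35 -3.28] 9.275
```

```bash
cat >> plan.py <<'E'
OFF=np.array([0.1,0,-20.5])   # roller origin in tool frame; axis = tool x
th0=np.radians(16)
def pose(tip_or,th):  # tcp for roller origin at tip_or with tilt th
    T=tool(YC,th);return tip_or-T@OFF,R2q(T)
def rol(o,x): Rt=q2R(o['ee_rot']);return o['tcp_pos']+Rt@(OFF+[x,0,0])
E
python3 - <<'E'
from plan import *
tip=C-78*ey
p,q=pose(tip+109*axis(YC,th0),th0)
robot.goto(p+120*ez,q);robot.line_to(p,v=150);robot.sleep(.3)
o=readout.observe();print(o['tcp_pos']-p,o['wrist_force'],o['opening'],o['time_s'])
for x in (-109,91): d=rol(o,x)-C;print(x,d@ex,d@ey,d@ez)
ims=[]
for n in ('wrist','top'):
    c=cams.get_calibration(n);im=cams.capture(n).copy()
    for x in (-109,91):
        u=proj(c,rol(o,x))[0];print(n,x,u)
    if n=='wrist': k=cv2.resize(im[:,100:460],(480,560))
    else:
        k=[]
        for x in (-109,91):
            u=proj(c,rol(o,x))[0].round().astype(int);cc=cv2.resize(im[u[1]-35:u[1]+35,u[0]-40:u[0]+40],(320,280),interpolation=cv2.INTER_CUBIC);cv2.drawMarker(cc,(162,142),(0,255,0),0,14);k.append(cc)
        k=np.vstack(k)
    ims.append(k)
cv2.imwrite('pics/pre.png',np.hstack(ims))
E
```

```text
[0.55 0.17 0.88] [-0.95  0.16 -2.3 ] 27.94275197252165 11.9417
-109 0.5999724702371941 -77.8859672193439 0.8613893153320475
91 0.4822294667892634 114.35719955240764 56.02071278973375
wrist -109 [279.87 514.16]
wrist 91 [280.49  31.62]
top -109 [228.79 232.42]
top 91 [155.09 240.39]
```

View pics/pre.png

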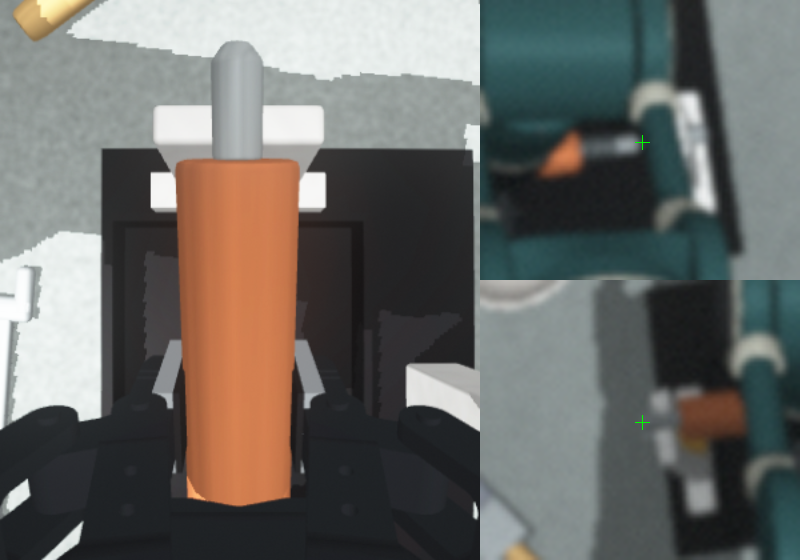

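Wrist view: nose tip at image (278,31), predicted (280,32); top view: the plunger tip at its marker, in front of the right cup. Grasp pose is confirmed, so insert.

```bash
python3 - <<'E'
from plan import *
corr=np.array([-.5,-.1,-.9])
def cmd(ty,L,th,v=30):
    "plunger tip at cradle y=ty on cup axis, roller length L"
    a=axis(YC,th);p,q=pose(C+ty*ey+(L-91)*a,th);robot.line_to(p+corr,v=v,frame=q)
def F(): 
    robot.sleep(.1);o=readout.observe();return o,o['wrist_force']
try: cmd(-78,200,th0)
except TypeError as e: print(e)
b=F()[1]
for y in np.r_[-88,-91,np.arange(-92.5,-104,-1.5)]:
    cmd(y,200,th0);o,f=F();d=rol(o,-109)-C
    print(y,'tip',np.array([d@ex,d@ey,d@ez]),'dF',np.array([(f-b)@ex,(f-b)@ey,(f-b)@ez]))
    if (f-b)@ey>3.5: break
print(o['opening'],o['time_s'])
E
```

```text
-88.0 tip [ -0.52 -88.09  -0.9 ] dF [-0.52 -0.34  0.61]
-91.0 tip [ -0.53 -91.05  -0.94] dF [-0.14 -0.15  0.21]
-92.5 tip [ -0.53 -92.55  -0.92] dF [-0.84  0.84  0.14]
-94.0 tip [ -0.49 -94.06  -0.88] dF [-1.46  0.24  0.65]
-95.5 tip [ -0.53 -95.58  -0.92] dF [-0.83  0.34  0.65]
-97.0 tip [ -0.49 -96.3   -0.71] dF [-0.51  5.24  1.14]
27.767882102548775 14.725
```

```bash
cat >> plan.py <<'E'
def cmd(ty,L,th,dz=0,v=30):
    a=axis(YC,th);p,q=pose(C+ty*ey+(L-91)*a+dz*ez,th);robot.line_to(p,v=v,frame=q)
def rep(tag):
    robot.sleep(.1);o=readout.observe();f=o['wrist_force'];d=rol(o,91)-C
    print(tag,'nose',np.array([d@ex,d@ey,d@ez]),'F',np.array([f@ex,f@ey,f@ez]),o['opening'].round(1),o['time_s']);return f@ey
E
python3 - <<'E'
from plan import *
rep('start')
ok=True
for L in (194,188,182,177):
    if rep(L) >20: ok=False;break
    cmd(-96.3,L,th0)
rep('pressed')
for t in (12,9):
    if not ok: break
    cmd(-96.3,177,np.radians(t),v=30)
    if rep(t)>20: ok=False
im=cams.capture('wrist');cv2.imwrite('pics/sw.png',im[:,100:460])
E
```

```text
Traceback (most recent call last):
  File "plan.py", line 23, in rep
    print(tag,'nose',np.array([d@ex,d@ey,d@ez]),'F',np.array([f@ex,f@ey,f@ez]),o['opening'].round(1),o['time_s']);return f@ey
                                                                               ^^^^^^^^^^^^^^^^^^
AttributeError: 'float' object has no attribute 'round'
```

```bash
sed -i "s/o\['opening'\].round(1)/round(o['opening'],1)/" plan.py; python3 - <<'E'
from plan import *
rep('start')
ok=True
for L in (194,188,182,177):
    if rep(L) >20: ok=False;break
    cmd(-96.3,L,th0)
rep('pressed')
for t in (12,9):
    if not ok: break
    cmd(-96.3,177,np.radians(t),v=30)
    if rep(t)>20: ok=False
im=cams.capture('wrist');cv2.imwrite('pics/sw.png',im[:,100:460])
E
```

```text
start nose [-0.46 95.89 54.63] F [-0.05  5.65 -1.99] 27.8 14.925
194 nose [-0.47 95.86 54.63] F [-0.14  5.28 -2.03] 27.8 15.025
188 nose [-0.22 91.21 53.88] F [-0.85  5.96 -1.15] 28.0 15.4417
182 nose [-0.18 85.8  52.46] F [-0.84  7.94 -1.76] 27.8 15.8917
177 nose [-0.16 80.47 51.07] F [-0.97  9.79 -1.54] 27.8 16.3417
pressed nose [-0.15 76.03 49.86] F [-1.32 11.63 -1.57] 28.0 16.7583
12 nose [-0.26 79.29 37.64] F [-0.65 10.84 -1.62] 27.7 17.2167
9 nose [-0.23 81.   28.38] F [-1.63 11.27 -2.36] 27.6 17.6167
```

View pics/sw.png

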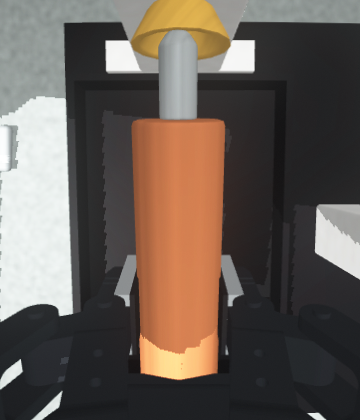

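Picture: nose tip at (178,35), centred on the left cup (182,30) and still above it. Swinging down with slightly more press.

```bash
python3 - <<'E'
from plan import *
for t in (9,6,3,1,0):
    cmd(-96.3,175.5,np.radians(t),v=30)
    f=rep(t)
    if f>20: break
else:
    for L in (179,182,185,188,190,191.5,192.5):
        cmd(-96.3,L,0,v=20); f=rep(L)
        if f<3: break
    im=cams.capture('wrist');cv2.imwrite('pics/seat.png',im[:,100:460])
E
```

```text
9 nose [-0.09 79.45 28.25] F [-1.55 11.52 -2.77] 27.8 18.0167
6 nose [-0.16 80.9  18.96] F [-1.73 12.76 -3.2 ] 28.0 18.4167
3 nose [-0.12 81.68  9.65] F [-0.97 12.15 -4.02] 28.0 18.8167
1 nose [-0.1  81.91  3.43] F [-1.93 12.52 -3.78] 27.6 19.1667
0 nose [-0.06 81.88  0.31] F [-1.22 11.59 -3.96] 28.1 19.5167
179 nose [-0.04 85.1   0.3 ] F [-1.15 10.71 -4.52] 27.8 19.9417
182 nose [-0.05 87.89  0.27] F [-0.95  9.83 -4.05] 27.9 20.3417
185 nose [-0.09 90.65  0.18] F [ 0.14  8.95 -4.37] 27.8 20.7417
188 nose [-0.11 93.45  0.15] F [-0.65  7.55 -3.53] 28.1 21.1417
190 nose [-0.09 95.28  0.11] F [-0.21  7.7  -4.33] 27.7 21.4917
191.5 nose [-0.15 95.8  -0.06] F [-0.7   5.75 -3.37] 28.1 21.8417
192.5 nose [-0.17 95.98 -0.19] F [-1.03  1.84 -4.17] 27.7 22.1917
```

View pics/seat.png

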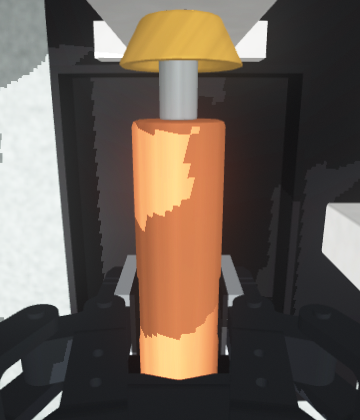

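Nose is inside the left cup (180,50) and seated. Lower slightly until the cups carry it, then release, back off and measure the ball.

```bash
python3 - <<'E'
from plan import *
for dz in (-.7,-1.4,-2,-2.6):
    cmd(-96.3,192.3,0,dz=dz,v=20)
    rep(dz)
    if readout.observe()['wrist_force'][2]>-1: break
hand.release();robot.sleep(.4)
o=readout.observe();print(o['opening'],o['wrist_force'])
robot.line_to(o['tcp_pos']+[0,0,160],v=150)
# view from above with fingers along hinge axis, ball visible by the wrist camera
T=frame(-ez,-ey)   # camera on the far side? check below
for s in (1,-1):
    T=frame(-ez,s*ey);p=C+130*ex+240*ez-30*ey-19*ez
    print(s,T[:,0],kinematics.inverse_kinematics(p,R2q(T)))
import pickle
ims={}
c=cams.get_calibration('wrist')
for n,p in (('a',C+10*ex-25*ey+250*ez),('b',C+10*ex+25*ey+250*ez)):
    robot.goto(p,R2q(frame(-ez,ey)));robot.sleep(.15)
    c=cams.get_calibration('wrist');ims[n]=(c,cams.capture('wrist'));print(n,proj(c,[ball(1.95),ball(2.05),H]))
pickle.dump(ims,open('B.pkl','wb'))
cv2.imwrite('pics/ball.png',np.hstack([cv2.resize(ims[k][1][:,80:480],(400,420)) for k in 'ab']))
print(readout.observe()['time_s'])
E
```

```text
-0.7 nose [-0.07 95.95 -0.53] F [-3.71  2.   -0.82] 27.9 22.5917
85.58644411837899 [ 0.91  1.2  -0.16]
1 [-1.  -0.1  0. ] [ 0.23  0.19  1.52 -0.    1.44 -1.43]
-1 [ 1.   0.1 -0. ] [ 0.23  0.19  1.52 -0.    1.44  1.71]
a [[310.03 400.19]
 [308.98 408.06]
 [300.87 263.5 ]]
b [[244.79 399.32]
 [245.92 407.19]
 [254.44 262.99]]
26.975
```

View pics/ball.png

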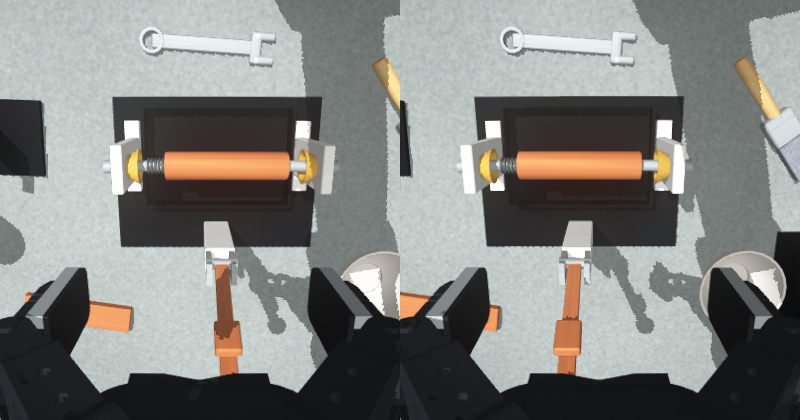

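Both frames show the roller hanging in both cups (plunger about (150,165), nose about (300,166)), with the contact bar running from (221,262) to (228,375). I've now viewed 10 pictures, so I'll locate the ball by code in the first top and side images.

```bash
python3 - <<'E'
from plan import *
from scipy.optimize import least_squares
obs=[]
for n,(u,v) in (('top',(262,241)),('side',(396,169))):
    im=cv2.cvtColor(cv2.imread(f'pics/{n}0.png'),cv2.COLOR_BGR2GRAY);w=im[v-20:v+20,u-20:u+20]
    for th in (35,50,60):
        k,l,st,ce=cv2.connectedComponentsWithStats((w<th).astype(np.uint8))
        i=1+st[1:,4].argmax() if k>1 else 0
        print(n,th,st[i],ce[i]+[u-20,v-20])
        if th==50: obs.append((cams.get_calibration(n),((ce[i]+[u-20,v-20])+.5)*.7-.5))
r=least_squares(lambda p:np.r_[tuple(proj(c,ball(p[0])+p[1]*ey)[0]-o for c,o in obs)],[1.95,0])
print(r.x,r.fun)
r=least_squares(lambda p:np.r_[tuple(proj(c,H+p)[0]-o for c,o in obs)],[50,0,130.]);print(r.x@ex,r.x@ey,r.x@ez,r.fun)
E
```

```text
top 35 [17 23  7  3 15] [262.   244.87]
top 50 [ 14  15  13  13 121] [261.74 241.59]
top 60 [ 14  14  13  14 142] [261.96 241.54]
side 35 [   0    0   40   40 1600] [395.5 168.5]
side 50 [  0   0  29  15 269] [387.48 154.57]
side 60 [  0   0  40  23 728] [393.06 158.27]
[ 1.87 11.57] [-4.03  2.56  3.85  6.5 ]
28.252995235726676 -4.771776659631471 185.25842827611902 [-0.29  1.82  2.18 -0.83]
```

```bash
python3 - <<'E'
from plan import *
from scipy.optimize import least_squares
t,s=(cams.get_calibration(n) for n in ('top','side'))
ot,os=(np.array([[261.9,241.6],[396,169]])+.5)*.7-.5
for nm,L in (('top',[(t,ot)]),('both',[(t,ot),(s,os)])):
    r=least_squares(lambda p:np.r_[tuple(proj(c,ball(p[0])+p[1]*ey)[0]-o for c,o in L)],[1.95,0]);print(nm,r.x,r.fun)
print(proj(t,[H+0*ez])/.7,proj(s,[H])/.7)
# live wrist look from closer overhead: dark ball against grey bench
robot.goto(C+85*ex+240*ez,R2q(frame(-ez,ey)));robot.sleep(.15)
c=cams.get_calibration('wrist');im=cams.capture('wrist');cv2.imwrite('pics/b2.png',im)
g=cv2.cvtColor(im,cv2.COLOR_BGR2GRAY)
for th in (1.85,1.9,1.95,2.0,2.05): print(th,proj(c,ball(th))[0])
u=proj(c,ball(1.95))[0].astype(int);w=g[u[1]-45:u[1]+45,u[0]-45:u[0]+45]
for r in w[::5]: print(' '.join('%3d'%x for x in r[::5]))
E
```

```text
top [1.91 0.83] [0. 0.]
both [ 1.89 -0.33] [ 0.51  0.74  0.76 -1.69]
[[278.09 285.39]] [[381.64 220.02]]
1.85 [276.78 305.35]
1.9 [276.81 312.97]
1.95 [276.84 319.92]
2.0 [276.87 326.17]
2.05 [276.9  331.74]
192 192 191 192 191 198 196 112 111 113 111 119 138 191 190 196 188 187
195 190 191 202 196 198 190 186  83  83  87  98 191 198 194 191 193 194
201 199 197 192 190 196 195 190  82  84  87  97 195 192 197 199 193 197
198 194 191 193 194 194 194 183  82  83  86  90 193 203 196 196 191 199
198 194 194 195 191 191 194 189  39  32  31  83 195 200 192 199 200 191
192 203 195 193 203 196 156  34  32  32  30  31  38 191 196 199 193 199
193 188 197 194 193 195  31  32  32  30  35  34  29 140 192 196 195 195
194 192 191 194 196 189  32  31  31  31  37  34  29  35 192 196 199 192
195 200 185 194 200  57  31  30  31  50  30  30  28  27 182 198 198 199
191 190 197 191 200 186  30  29  29  32  30  35  27  32 187 193 192 194
192 191 195 198 193 195  29  29  28  29  29  27  26 197 198 198 197 194
194 194 194 194 190 195 195  26  26  28  25  25  44 185 189 192 181 187
189 195 193 196 194 194 193 187  41  25  34 195 189 186 196 184 191 187
194 192 187 194 189 194 190 193 192 188 194 190 190 188 197 191 194 196
188 190 191 200 192 193 190 185 194 193 195 189 195 187 196 186 195 197
188 186 200 188 191 188 198 188 182 196 195 188 196 192 189 184 201 185
192 197 191 192 192 193 187 182 191 188 193 195 185 187 191 187 193 186
193 197 192 186 185 196 190 192 192 184 186 183 186 186 186 193 196 186
```

Ball found by code at (278,315), so θ is about 1.915, matching the top camera (1.91). Pinch it and swing it down.

```bash
python3 - <<'E'
from plan import *
q=R2q(frame(-ez,ey));t0=1.915
tcp=lambda t:ball(t)-20*ez
robot.goto(tcp(t0)+70*ez,q);robot.line_to(tcp(t0),v=100);robot.sleep(.2)
def st(tag):
    o=readout.observe();f=o['wrist_force'];d=o['tcp_pos']+20*ez-H
    print(tag,'ang',round(np.arctan2(d@ez,-d@ex),3),round(np.hypot(d@ez,d@ex),1),'F',np.array([f@ex,f@ey,f@ez]),round(o['opening'],1),round(o['time_s'],2));return o
st('at');hand.gripper_close(30);robot.sleep(.2);o=st('closed')
if o['opening']>20:
    for t in np.arange(1.8,.24,-.1):
        robot.line_to(tcp(t),v=60)
        if round(t*10)%3==0:o=st(round(t,2))
        if o['opening']<20: break
    robot.sleep(.2);st('end')
E
```

```text
at ang 1.916 146.3 F [ 0.49  0.22 -0.28] 85.5 29.02
closed ang 1.916 145.3 F [ 0.52 -5.78  1.9 ] 26.4 29.8
1.8 ang 1.8 145.1 F [ 1.4  -6.02  0.78] 26.0 30.23
1.5 ang 1.497 144.9 F [-0.15 -5.47  0.02] 26.2 31.4
1.2 ang 1.195 145.1 F [-0.29 -6.82  0.92] 26.3 32.58
0.9 ang 0.892 145.3 F [-1.5  -6.53  0.13] 26.2 33.75
0.6 ang 0.59 145.3 F [-0.39 -6.91 -0.89] 26.1 34.92
0.3 ang 0.293 145.3 F [ 1.12 -8.   -0.78] 26.5 36.1
end ang 0.294 145.3 F [ 1.26 -6.01 -1.57] 26.5 36.3
```

```bash
python3 - <<'E'
from plan import *
tcp=lambda t:ball(t)-20*ez-.8*ey
def st(tag):
    robot.sleep(.15);fs=[]
    for _ in range(4): robot.sleep(.03);o=readout.observe();fs.append(o['wrist_force'])
    f=np.mean(fs,0);d=o['tcp_pos']+20*ez-H
    print(tag,'ang',round(np.arctan2(d@ez,-d@ex),3),'F',np.array([f@ex,f@ey,f@ez]),round(o['opening'],1),round(o['time_s'],2));return f[2]
robot.line_to(tcp(.2),v=40);st(.2);robot.line_to(tcp(.1),v=40);b=st(.1);robot.line_to(tcp(.05),v=30);st(.05)
for t in (.03,.02,.01,0,-.008,-.016,-.024):
    robot.line_to(tcp(t),v=15)
    if st(t)>b+3.5: break
E
```

```text
0.2 ang 0.199 F [-0.13 -5.53 -0.77] 26.2 37.1
0.1 ang 0.1 F [-0.19 -5.57 -1.01] 26.0 37.89
0.05 ang 0.05 F [-0.08 -5.81 -1.04] 25.9 38.57
0.03 ang 0.03 F [ 0.25 -5.93 -1.11] 25.9 39.19
0.02 ang 0.02 F [-0.14 -5.83 -0.58] 26.3 39.73
0.01 ang 0.01 F [ 0.09 -5.62 -0.5 ] 26.1 40.26
0 ang -0.0 F [ 0.01 -6.11 -1.25] 26.2 40.79
-0.008 ang -0.007 F [-0.91 -5.7  -0.54] 26.1 41.33
-0.016 ang -0.014 F [-0.76 -5.56  0.47] 26.0 41.86
-0.024 ang -0.022 F [-0.32 -5.4   0.9 ] 26.3 42.39
```

```bash
python3 - <<'E'
from plan import *
hand.release();robot.sleep(.4);o=readout.observe();print(o['wrist_force'],o['opening'])
robot.line_to(o['tcp_pos']+[0,0,170],v=120);robot.sleep(.3)
# check: ball and roller ends in the wrist image
c=cams.get_calibration('wrist');im=cams.capture('wrist');cv2.imwrite('pics/fin.png',im);hsv=cv2.cvtColor(im,cv2.COLOR_BGR2HSV)
g=cv2.cvtColor(im,cv2.COLOR_BGR2GRAY)
for t in (0,-.02,.1): print('ball pred',t,proj(c,ball(t))[0])
u=proj(c,ball(0))[0].astype(int);w=g[u[1]-50:u[1]+50,u[0]-50:u[0]+50]
cir=cv2.HoughCircles(cv2.resize(w,None,fx=3,fy=3),cv2.HOUGH_GRADIENT,1,60,param1=80,param2=18,minRadius=30,maxRadius=80)
print(None if cir is None else [(x/3+u[0]-50,y/3+u[1]-50,r/3) for x,y,r in cir[0]][:3])
m=cv2.inRange(hsv,(4,120,80),(17,255,255));k,l,s,ce=cv2.connectedComponentsWithStats(m)
print('copper blobs',[(x.tolist()) for x in s[1:] if x[4]>200])
z=C-2*ez
print('tube pred corners',[proj(c,z+y*ey+x*ex)[0] for y in(-65,65) for x in (-15,15)], 'shifted: plunger side +',proj(c,[z-61*ey,z+70*ey]))
print(readout.observe()['time_s'])
E
```

```text
[-0.05  0.23 -0.93] 85.04551397190012
ball pred 0 [278.07 197.11]
ball pred -0.02 [278.08 196.33]
ball pred 0.1 [278.06 202.38]
None
copper blobs [[210, 212, 149, 139, 6354], [159, 367, 28, 26, 402]]
tube pred corners [array([206.09, 221.93]), array([207.81, 252.96]), array([350.14, 221.88]), array([348.45, 252.91])] shifted: plunger side + [[211.32 237.63]
 [354.75 237.57]]
45.3167
```

```bash
python3 - <<'E'
import cv2,numpy as np
g=cv2.cvtColor(cv2.imread('pics/fin.png'),cv2.COLOR_BGR2GRAY)
for r in g[160:300:7,230:326:6]: print(' '.join('%3d'%x for x in r))
hsv=cv2.cvtColor(cv2.imread('pics/fin.png'),cv2.COLOR_BGR2HSV);m=cv2.inRange(hsv,(4,120,80),(17,255,255))
for r in m[205:360:8,200:370:6]: print(''.join('#' if x else '.' for x in r))
E
```

```text
49  49  49  48  47  48  47  48  48  47  48  46  47  47  47  48
 44  48  39  43  42  43  37  43  43  38  37  42  43  38  38  43
 47  45  45  46  46  45  44  46  45  45  46  45  45  45  45  46
 47  45  44  44  45  44  44  35  33  36  45  45  44  44  45  45
 46  46  45  44  44  45  36  39  39  37  32  44  44  44  45  45
 47  45  45  45  44  45  39  47  54  39  35  44  44  44  44  45
 46  45  44  45  45  45  39  43  45  42  37  45  45  45  45  46
 47  46  46  47  45  46  37  40  41  39  38  47  46  37  38  38
 47  46  46  47  47  47  47 197 194 193  47  48  47  39  39  39
144 142 142 142 141 140 140 195 195 194  90  93 136 135 133 132
184 182 181 180 179 177 128 197 195 193  85 173 172 172 172 171
219 220 219 218 216 216 183 198 196 194 158 207 205 204 201 199
190 191 191 191 192 191 181 197 197 194 157 190 191 191 190 190
158 158 159 158 159 160 181 197 196 194 160 160 161 160 158 158
 37  39  47  48  49  50 180 197 196 194 158  50  47  39  39  38
 36  36  38  38  38  38  40 197 197 194  38  37  36  33  32  31
 45  45  46  47  47  49  49 197 197 129  47  47  47  46  36  36
 45  45  45  46  46  47  47 197 198 130  47  46  44  39  35  36
 43  44  45  46  47  46 204 198 131 128 206  45  46  43  34  33
 43  43  45  46  45  46 204 197 132 129 204  36  37  35  34  34
.............................
............#.#..............
...#######################...
..#########################..
...........################..
..#########################..
...#######################...
...........#####.............
............###..............
............###..............
............###..............
............###..............
............###..............
............###..............
............###..............
............###..............
............###..............
............###..............
............###..............
.............................
```

The ball is at row 196 (predicted 196–197), so the arm is level on the roller, and the tube lies where a mounted roller should. Handing in.

```bash
python3 -c "
from bench import order
print(order.job_done())"
```

```text
the job is handed in; nothing more can be done
None
```

The roller hangs in both cups, the contact arm was lowered under control and released onto it, and I handed the job in at about 45 s with the gripper clear; the system returned no verdict.

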